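# Make up two lock kits at the locksmith's bench

## Robot

A 6-joint arm with a two-finger parallel gripper is mounted at the origin on the work surface. World frame = base frame: x ahead of the robot, y to its left, z up, the work surface at z = 0. Lengths are in mm, angles in rad, forces in N, time in s.
With the tool pointing down it reaches from about 275 to 750 mm from the base axis. Payload 10.2 kg.
Tool frame: the origin (TCP) lies on the centre line of the jaws, within the pads' length; the fingertips stand 19 mm ahead of it and the grasp point (between the pads) is the TCP; z points along the fingers, y is the line along which they close (so a half turn about z gives the same grasp; the last joint's range is limited). The gripper opens to 85 mm and grips with 20 to 120 N. Pads are 22 mm wide; open, the fingers measure 114 mm over their backs; the gripper's body (76 mm by 85 mm) begins 54 mm behind the grasp point. The pads swing forward as they close: fully open they stand 13 mm farther back than shut.
Start: joints at [1.059, 0.313, 1.498, -0, 1.331, -0.223], TCP at [149.534, 503.26, 250.294] pointing down, gripper open.
Joint ranges: [-2.94, 2.94], [-0.97, 2.17], [0.19, 2.56], [-1.23, 4.37], [0.02, 3.11], [-2.88, 2.88]. Speed limits (rad/s): [2.39, 2.39, 3.01, 3.14, 3.14, 3.14].

## Interface

Orientations are given as a unit quaternion [w, x, y, z].
In Python, from rig import sense, capture, finish_job, regions_of, mark_of gives the robot as it stands.
- The arm moves only by the tool jog_arm, never from a script. Its argument "series" is text: rows parted by semicolons, each of 7 numbers parted by spaces: the shift along the tool's x, y, z in units of 0.4 m (1.0 is 0.4 m), then the turn, a rotation vector about the tool's x, y, z in units of pi/2 rad (1.0 is pi/2 rad), then the opening, from -1 (shut) to 1 (fully open). A call has 1 to 20 rows; each row is the pose to reach, as a shift and turn from the pose commanded when the call began, along the tool's axes at that moment; what a row does not reach only later rows make up. A row lasts 1/8 s, in which the tool goes at most 62.5 mm and 10.7 degrees, less where a joint would pass 70% of its speed; a pose out of reach is approached as far as the arm can. A call with a number of a shift or a turn outside -1 to 1 is refused whole. A call with a gripper value outside its range is refused whole. The fingers move at their own pace and stop on an object; "grip_force" is the grip in N (left out, the last holds). Time passes only in rows, so rows that repeat a pose let the fingers close. It gives the time, the measured TCP pose, the force, the opening and the grip force at its end, in the units of the state.
- sense(): the state, without advancing time (a new reading comes with each control period).
- capture(name): name is "side" or "top" or "wrist"; returns a dict with "img" (384x512x3 uint8, red, green, blue), "intrinsics" (3x3 intrinsics, pixels), "R" (3x3) and "t" (3): a world point X has camera coordinates R X + t. Camera axes: x right, y down, z forward; pixel columns grow to the right and rows downward; lengths in mm; the calibration is good to about 2 mm. A picture is of the moment at which its call begins. There is no depth.
- finish_job(): hands the job in; it is judged then, once.
Trained networks look in a picture, given as the dict that the camera call returned (one of the last four; its "shot" number tells which), for a name from the list of things; names that differ only in an ending like _2 or _b are one class to them, and where a whole thing is asked for, a point or a joint stands for the part that bears it (a point fixed in the world has none). Each returns a list of dicts, best first, with "confidence" (0 to 1); they miss things now and then, are a little off and sometimes report something else, mostly with a low value. They report only what shows in the picture. A call takes as long as a camera call. They do not tell look-alikes from the thing itself.
- regions_of(label, picture): "region" (384x512 bool, what is visible of it) and "point" ([row, column] in pixels, amid what is visible of it).
- mark_of(label, picture): "point" ([row, column] in pixels: a listed point, or the origin of a listed thing).
The state is a dict: "time_s": time; "joints": joint angles; "dq": joint speeds; "tau": joint torques, N m; "eef_pos": TCP position; "ee_rot": TCP orientation; "force": force on the tool from outside, world axes, zero at the start; "wrist_torque": the same for the moment, N m; "grip_width": opening from 0.0 (shut) to 1.0 (fully open); "grip_force": force on a finger pad.
Only numpy, scipy, OpenCV 4.12 (cv2) and the standard library are available. Lean on these libraries where they do the work, as an engineer would, in place of code of your own. Each camera call takes 0.05 s, during which the arm holds its last target. There are 200 camera calls.

## Task

Make up two lock kits from the stock on the bench. Front-door kit, in the tray with three compartments: the longest lock cylinder in the long compartment, the door knob in the larger square one and the thumb-turn in the smaller square one; gate kit, in the tray with two compartments: the shortest lock cylinder in the narrower compartment and the larger padlock in the wider one. Set each part down gently (do not drop it), flat on the floor of its compartment, the same side up as it is now, and leave the middle-length cylinder and the small padlock where they are.

Things in the scene. Friction and masses are not known exactly. Their poses are not given: they have to be found in the camera images.
- tray_three: Fixed aluminium tray, black floor 3 mm above the bench; walls and ribs 4 mm thick, 5 mm above that floor: fingertips 7 mm over the floor clear them. THREE compartments; 156 (x) by 160 (y) mm. Origin: centre of underside. Clear floors in its frame, mm: long compartment x -74 to -14, y -76 to 76; larger square one x -10 to 74, y -76 to 8; smaller square one x -10 to 74, y 12 to 76.
- tray_two: Fixed aluminium tray, black floor 3 mm above the bench; walls and ribs 4 mm thick, 5 mm above that floor: fingertips 7 mm over the floor clear them. TWO compartments; 148 (x) by 108 (y) mm. Origin: centre of underside. Clear floors in its frame, mm: narrower compartment x -70 to -10, y -50 to 50; wider one x -6 to 70, y -50 to 50.
- cylinder_long: Longest lock cylinder: a plain steel bar with rounded edges lying flat, 80 mm long (x), 30 mm wide (y), 17 mm thick (z), with a dark band across its middle and a brass plug in each end; about 220 g. Origin: centre of its underside. Goes in the three-compartment tray.
- cylinder_mid: Middle-length lock cylinder: a plain steel bar with rounded edges lying flat, 62 mm long (x), 30 mm wide (y), 17 mm thick (z), with a dark band across its middle and a brass plug in each end; about 170 g. Origin: centre of its underside. Not wanted: stays where it is.
- cylinder_short: Shortest lock cylinder: a plain steel bar with rounded edges lying flat, 44 mm long (x), 30 mm wide (y), 17 mm thick (z), with a dark band across its middle and a brass plug in each end; about 120 g. Origin: centre of its underside. Goes in the two-compartment tray.
- padlock_large: Larger brass padlock lying flat: body 46 mm (x) by 50 mm (y) by 22 mm thick; steel shackle of 8 mm bar stands 30 mm out of its +x face at half thickness; 76 mm long in all; about 300 g. Origin: underside, under the middle of the whole outline; the body spans x -38 to 8 mm, its middle at x = -15 mm. Goes in the two-compartment tray; either end may point either way along the tray's y.
- padlock_small: Smaller brass padlock lying flat: body 32 mm (x) by 34 mm (y) by 16 mm thick; steel shackle of 6 mm bar stands 22 mm out of its +x face at half thickness; 54 mm long in all; about 130 g. Origin: underside, under the middle of the whole outline; the body spans x -27 to 5 mm, its middle at x = -11 mm. Not wanted: stays where it is.
- knob: Round steel door knob standing on its round rose: rose 60 mm across and 7 mm high, neck 24 mm across, knob 50 mm across with straight sides from 28 to 50 mm above the underside, 55 mm tall in all; about 300 g. Origin: centre of its underside, z up.
- thumbturn: Steel thumb-turn standing on a round rose 44 mm across and 7 mm high: above it, from 12 to 38 mm above the underside, an upright paddle 34 mm long (x) and 9 mm thick (y); about 120 g. Origin: centre of its underside, z up.
Things that resemble listed ones, but are neither listed nor needed, are in the scene too. What is shaped like the cylinder_short but blue, purple or red is not meant.

How it is judged:
By the outcome, as a careful person would: the job done as asked, in the order asked, and still so for the second after the job is handed in, with the robot touching nothing.
It also fails if it takes over 109 s, if anything falls off the work surface, if the arm or the gripper's body presses on something with over 40 N, if the wrist force passes 120 N, or if a joint passes its speed limit or range.

## Working session

There is one attempt and no reset: what is moved stays moved. The work goes in short steps, Python scripts to look and compute and a tool call to move; the robot and the scene stay as the last step left them, time stands still between calls to the robot, and variables do not carry over. Pictures are saved under pics/ and viewed, at most 14 in all, crops included, and the job is handed in when it is done.

Besides the shell and the picture viewer there is one more tool, called after "Call:" as name(argument=value, ...) on one line, values as JSON. jog_arm: Moves the arm, as the interface text tells. Shifts and turns lie within -1 to 1; 1 stands for 0.4 m of shift or pi/2 rad of turn. Its arguments: {"type":"object","properties":{"series":{"type":"string"},"grip_force":{"type":"number"}},"required":["series"]}

```bash
mkdir -p pics; ls
python3 - <<'E'
from rig import *
import cv2
s=sense();print(s['time_s'],s['eef_pos'],s['ee_rot'],s['grip_width'],s['force'])
for n in ('top','side'):
    c=capture(n);cv2.imwrite(f'pics/{n}0.png',c['img'][:,:,::-1])
    print(n,c['intrinsics'],c['R'],c['t'])
    for l in 'tray_three tray_two cylinder_long cylinder_mid cylinder_short padlock_large padlock_small knob thumbturn'.split():
        print(l,[(r['confidence'],r['point'],int(r['region'].sum())) for r in regions_of(l,c)],[(r['confidence'],r['point']) for r in mark_of(l,c)])
E
```

```text
pics
0.0 [149.40399366 503.05406979 249.73004387] [-2.25010167e-04  1.43886903e-01  9.89593928e-01 -6.05970517e-04] 0.9987972291976257 [ 0.1878591  -0.12888035  0.20777464]
top [[398.89405744   0.         250.17284258]
 [  0.         398.89405744 189.29685858]
 [  0.           0.           1.        ]] [[ 0.00279031 -0.99996302  0.00813513]
 [-0.98772106 -0.00402671 -0.15617584]
 [ 0.15620282 -0.00759946 -0.98769577]] [  5.33762782 602.95335521 781.30285587]
tray_three [(0.57, [231.8, 406.0], 5462), (0.38, [208.8, 254.9], 315)] [(0.82, [227.9, 405.4])]
tray_two [(0.8, [222.5, 111.4], 3557), (0.54, [206.7, 315.3], 622)] [(0.73, [219.8, 111.1]), (0.48, [160.4, 292.1])]
cylinder_long [(0.83, [268.8, 282.5], 531)] [(0.91, [270.9, 282.0])]
cylinder_mid [(0.95, [161.2, 225.1], 396)] [(0.96, [165.3, 227.1])]
cylinder_short [(0.81, [271.7, 173.5], 299), (0.73, [114.4, 286.6], 276), (0.72, [205.4, 254.4], 270), (0.54, [164.2, 182.3], 269)] [(0.81, [207.1, 253.7]), (0.65, [161.9, 180.8]), (0.55, [117.0, 284.4])]
padlock_large [(0.66, [207.6, 315.2], 701), (0.42, [228.4, 403.1], 5440)] [(0.89, 
[... 600 characters left out ...]
4], 1263)] [(0.7, [150.9, 212.7])]
cylinder_long [(0.78, [243.7, 202.7], 500)] [(0.76, [247.3, 198.3])]
cylinder_mid [(0.51, [192.9, 280.2], 232)] [(0.64, [194.9, 279.4])]
cylinder_short [(0.68, [217.5, 251.3], 189), (0.58, [183.0, 182.6], 202), (0.57, [173.0, 271.5], 151)] [(0.74, [184.8, 182.7]), (0.59, [175.2, 270.1]), (0.47, [220.2, 250.6]), (0.25, [248.2, 202.1])]
padlock_large [(0.78, [261.0, 265.5], 645)] [(0.86, [267.2, 262.9])]
padlock_small [(0.69, [208.4, 187.1], 207), (0.62, [219.6, 252.1], 218)] []
knob [(0.92, [185.0, 234.2], 551), (0.48, [148.9, 214.5], 1313)] [(0.67, [192.3, 234.2])]
thumbturn [(0.67, [187.5, 235.2], 548), (0.52, [233.2, 301.4], 232)] [(0.59, [234.6, 298.6])]
```

Run:
```python
import cv2
a=cv2.imread('pics/top0.png');cv2.imwrite('pics/top0c.png',cv2.resize(a[90:300,60:490],(800,391),interpolation=cv2.INTER_CUBIC))
```

```text
(no output)
```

View pics/top0c.png

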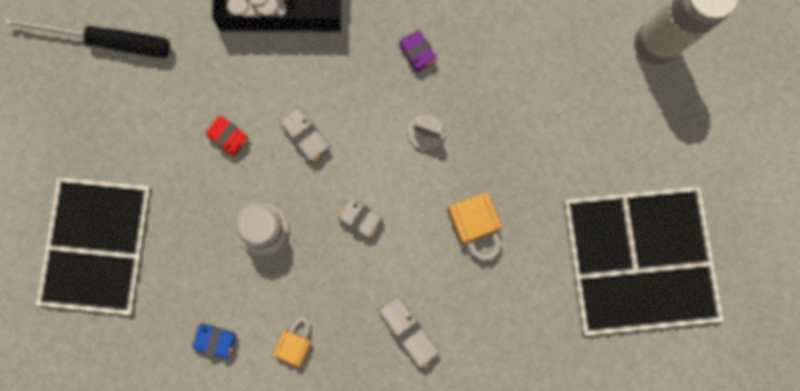

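View pics/side0.png

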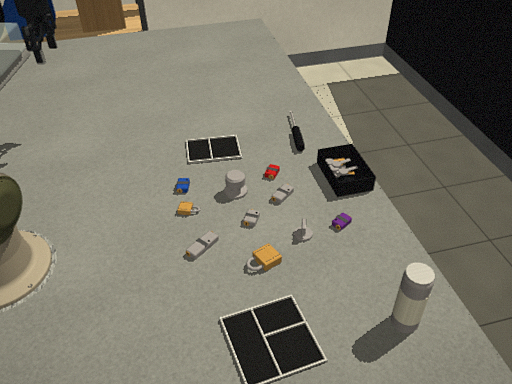

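The top view shows every part clearly: three-tray on the right, two-tray on the left, plain grey cylinders at about (282,269), (225,161) and (254,206), large padlock (315,207), knob (198,212) and thumb-turn (290,160). The blue, red and purple bars are look-alikes. The side view agrees. Next I'll fit the models to both views.

```bash
cat > h.py <<'E'
import numpy as np, cv2
from rig import *
from scipy.optimize import minimize
def box(x0,x1,y0,y1,z0,z1): return np.array([[x,y,z] for x in(x0,x1) for y in(y0,y1) for z in(z0,z1)],float)
def disc(r,z0,z1):
    a=np.linspace(0,2*np.pi,32,endpoint=False)
    return np.array([[r*np.cos(t),r*np.sin(t),z] for t in a for z in(z0,z1)])
def pad(L,w,b,h,d,sw): # shackle outer half width sw
    x0=L/2-(L-b)
    z0,z1=h/2-d/2,h/2+d/2
    o=[np.array([L/2-sw+sw*np.cos(t),sw*np.sin(t)]) for t in np.linspace(-np.pi/2,np.pi/2,9)]
    i=[np.array([L/2-sw+(sw-d)*np.cos(t),(sw-d)*np.sin(t)]) for t in np.linspace(-np.pi/2,np.pi/2,9)]
    o=[np.array([x0,-sw])]+o+[np.array([x0,sw])]; i=[np.array([x0,d-sw])]+i+[np.array([x0,sw-d])]
    P=[box(-L/2,x0,-w/2,w/2,0,h)]
    for k in range(len(o)-1):
        P.append(np.array([[*p,z] for p in (o[k],o[k+1],i[k],i[k+1]) for z in(z0,z1)]))
    return P
M=dict(tray_three=[box(-78,78,-80,80,0,8)],tray_two=[box(-74,74,-54,54,0,8)],
 cylinder_long=[box(-40,40,-15,15,0,17)],cylinder_mid=[box(-31,31,-15,15,0,17)],cylinder_short=[box(-22,22,-15,15,0,17)],
 padlock_large=pad(76,50,46,22,8,17),padlock_small=pad(54,34,32,16,6,12),
 knob=[disc(30,0,7),disc(12,7,28),disc(25,28,55)],thumbturn=[disc(22,0,7),box(-17,17,-4.5,4.5,7,38)])
def proj(c,X):
    p=(c['R']@np.asarray(X,float).T).T+c['t']; p=p@c['intrinsics'].T
    return p[:,:2]/p[:,2:]
def ray(c,rc,z):
    d=c['R'].T@np.linalg.inv(c['intrinsics'])@[rc[1],rc[0],1]; o=-c['R'].T@c['t']
    return o+d*(z-o[2])/d[2]
S=4
def mask(c,name,p):
    x,y,t=p; R=np.array([[np.cos(t),-np.sin(t),0],[np.sin(t),np.cos(t),0],[0,0,1]])
    m=np.zeros((384*S,512*S),np.uint8)
    for P in M[name]:
        q=(proj(c,P@R.T+[x,y,0])+.5)*S
        cv2.fillConvexPoly(m,cv2.convexHull(np.round(q*16).astype(np.int32)),255,shift=4)
    return cv2.resize(m,(512,384),interpolation=cv2.INTER_AREA)/255.
def fit(name,obs,p0,yaws):
    def cost(p): 
        s=0
        for c,r in obs:
            m=mask(c,name,p); s+=1-np.minimum(m,r).sum()/np.maximum(m,r).sum()
        return s/len(obs)
    best=None
    for y in yaws:
        x0=np.array([*p0,y])
        r=minimize(cost,x0,method='Nelder-Mead',options=dict(initial_simplex=x0+np.array([[0,0,0],[8,0,0],[0,8,0],[0,0,.3]]),xatol=.05,fatol=1e-4,maxiter=120))
        if best is None or r.fun<best.fun: best=r
    return best.x,best.fun
E
cat > f.py <<'E'
from h import *
hint=dict(tray_three=(228,405),tray_two=(220,111),cylinder_long=(270,282),cylinder_short=(206,254),padlock_large=(208,315),knob=(213,198),thumbturn=(160,290),cylinder_mid=(161,225),padlock_small=(277,218))
ct=capture('top');cs=capture('side')
for n,h in hint.items():
    X=ray(ct,h,5); obs=[]
    for c in(ct,cs):
        uv=proj(c,[X])[0]
        g=[r for r in regions_of(n,c) if np.hypot(r['point'][1]-uv[0],r['point'][0]-uv[1])<14]
        obs.append((c,g[0]['region'].astype(float)) if g else None)
    ya=[0] if 'tray' in n else ([0] if n=='knob' else np.arange(0,6.2,.78) if 'pad' in n else np.arange(0,3.1,.78))
    for lab,o in (('T',obs[:1]),('S',obs[1:]),('B',obs)):
        if None in o: print(n,lab,None);continue
        p,f=fit(n,o,X[:2],ya); print(n,lab,np.round(p,2),round(f,3))
E
time python3 f.py
```

```text
tray_three T [ 5.2361e+02 -3.2756e+02  1.0000e-01] 0.016
tray_three S [ 5.2375e+02 -3.2739e+02  1.0000e-01] 0.015
tray_three B [ 5.2369e+02 -3.2746e+02  1.0000e-01] 0.015
tray_two T [ 5.3864e+02  3.0768e+02 -1.0000e-01] 0.031
tray_two S [ 5.3775e+02  3.0555e+02 -7.0000e-02] 0.067
tray_two B [ 5.3854e+02  3.0740e+02 -1.0000e-01] 0.052
cylinder_long T [442.03 -54.53   0.65] 0.078
cylinder_long S None
cylinder_long B None
cylinder_short T [5.7084e+02 4.7000e-01 9.8000e-01] 0.261
cylinder_short S [570.52   0.95   1.07] 0.121
cylinder_short B [570.58   1.08   1.07] 0.194
padlock_large T [ 557.2  -136.71    3.49] 0.08
padlock_large S [ 556.91 -136.63    3.54] 0.093
padlock_large B [ 557.19 -136.86    3.5 ] 0.09
knob T [5.5812e+02 1.1335e+02 3.9000e-01] 0.056
knob S [5.5815e+02 1.1243e+02 9.0000e-02] 0.104
knob B [5.5806e+02 1.1308e+02 3.7000e-01] 0.081
thumbturn T [673.39 -78.08   0.95] 0.098
thumbturn S [673.54 -78.48   1.23] 0.131
thumbturn B [673.32 -78.56   1.22] 0.116
cylinder_mid T [6.6808e+02 6.4870e+01 6.3000e-01] 0.144
cylinder_mid S [668.56  67.38   0.84] 0.271
cylinder_mid B [667.98  66.72   3.86] 0.225
padlock_small T [ 4.3379e+02  7.2430e+01 -2.5000e-01] 0.352
padlock_small S [ 4.3459e+02  7.2920e+01 -3.7000e-01] 0.196
padlock_small B [ 4.3422e+02  7.3310e+01 -3.2000e-01] 0.275
real	0m53.232s
user	1m26.621s
sys	0m48.582s
```

```bash
cat > go.py <<'E'
import sys,numpy as np
from rig import sense
# args: waypoints x,y,z,psi
s=sense();p=np.array(s['eef_pos']);w,a,b,c=s['ee_rot'];psi=2*np.arctan2(b,a)
print('t',round(s['time_s'],2),'at',np.round(p,1),'psi',round(psi,3),'q1,q6',np.round(np.array(s['joints'])[[0,5]],2),'w',round(s['grip_width']*85,1),'gf',round(s['grip_force'],1),'F',np.round(s['force'],1))
tx=np.array([np.cos(psi),np.sin(psi),0]);ty=np.array([np.sin(psi),-np.cos(psi),0])
q=p.copy();f=psi
for k in sys.argv[1:]:
    v=[float(e) for e in k.split(',')];t=np.array(v[:3]);d=t-p
    al=(psi-v[3]+np.pi*2)%(2*np.pi); al=al-2*np.pi if al>np.pi else al
    n=max(np.linalg.norm(t-q)/62.5,abs(v[3]-f)%(2*np.pi)/.187); q,f=t,v[3]
    print(k,'->',np.round(np.array([d@tx,d@ty,-d[2]])/400,4),'turn',round(al/(np.pi/2),4),'rows>=',round(n,1),'q6',round(np.arctan2(t[1],t[0])+np.pi/2-v[3],2))
E
python3 go.py 300,224,250,1.75
```

```text
t 2.9 at [149.5 503.3 250.3] psi 2.853 q1,q6 [ 1.06 -0.22] w 85.0 gf 0.0 F [-0.6 -0.1 -0.9]
300,224,250,1.75 -> [-0.5594 -0.5621  0.0007] turn 0.7021 rows>= 5.9 q6 0.46
```

Call:
jog_arm(series="-0.56 -0.562 0 0 0 0.7 0.2;-0.56 -0.562 0 0 0 0.7 0.2;-0.56 -0.562 0 0 0 0.7 0.2;-0.56 -0.562 0 0 0 0.7 0.2;-0.56 -0.562 0 0 0 0.7 0.2;-0.56 -0.562 0 0 0 0.7 0.2;-0.56 -0.562 0 0 0 0.7 0.2;-0.56 -0.562 0 0 0 0.7 0.2", grip_force=40)

```text
time_s: 3.9
eef_pos: [299.9, 224.5, 250.3]
ee_rot: [-0.0, 0.638, 0.77, 0.0]
force: [-0.9, -0.8, -0.2]
grip_width: 0.602
grip_force: 0.0
```

```bash
python3 go.py 442,-54.5,200,0.65
```

```text
t 3.9 at [299.9 224.5 250.3] psi 1.757 q1,q6 [0.33 0.14] w 51.2 gf 0.0 F [-0.9 -0.8 -0.2]
442,-54.5,200,0.65 -> [-0.7513  0.2195  0.1258] turn 0.7051 rows>= 5.9 q6 0.8
```

Call:
jog_arm(series="-0.751 0.22 0.125 0 0 0.705 0.2;-0.751 0.22 0.125 0 0 0.705 0.2;-0.751 0.22 0.125 0 0 0.705 0.2;-0.751 0.22 0.125 0 0 0.705 0.2;-0.751 0.22 0.125 0 0 0.705 0.2;-0.751 0.22 0.125 0 0 0.705 0.2;-0.751 0.22 0.125 0 0 0.705 0.2;-0.751 0.22 0.125 0 0 0.705 0.2")

```text
time_s: 4.9
eef_pos: [441.2, -54.4, 200.4]
ee_rot: [0.0, 0.947, 0.32, 0.0]
force: [-0.7, 0.8, -0.3]
grip_width: 0.6
grip_force: 0.0
```

```bash
cat > w.py <<'E'
import sys
from h import *
n=sys.argv[1];P=np.array([float(v) for v in sys.argv[2].split(',')])
c=capture('wrist');cv2.imwrite(f'pics/w_{n}.png',c['img'][:,:,::-1])
uv=proj(c,[[P[0],P[1],5]])[0];print('expect',uv)
g=sorted(regions_of(n,c),key=lambda r:np.hypot(r['point'][1]-uv[0],r['point'][0]-uv[1]))
for r in g[:2]:print(r['confidence'],r['point'],int(r['region'].sum()))
if g:
    print('fit',np.round(fit(n,[(c,g[0]['region'].astype(float))],P[:2],[P[2]-.3,P[2],P[2]+.3]) [0],3),'iou',fit(n,[(c,g[0]['region'].astype(float))],P[:2],[P[2]])[1])
E
python3 w.py cylinder_long 442,-54.5,.65; python3 go.py 442,-54.5,27,.65
```

```text
expect [257.21575195 170.61873836]
0.72 [171.9, 254.0] 1656
fit [441.364 -53.251   0.637] iou 0.04931697413557534
t 5.0 at [441.2 -54.5 200.5] psi 0.65 q1,q6 [-0.39  0.53] w 51.2 gf 0.0 F [-0.  -0.4  0.1]
442,-54.5,27,.65 -> [0.0016 0.0011 0.4338] turn 0.0001 rows>= 2.8 q6 0.8
```

View pics/w_cylinder_long.png

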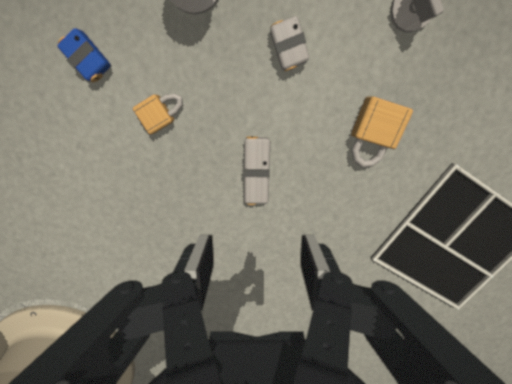

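The wrist view shows the long cylinder at (257,171), aligned with the tool axis, and the fit agrees within 1 mm. Grasping it now.

Call:
jog_arm(series="0.002 0 0.3 0 0 0 0.2;0.002 0 0.3 0 0 0 0.2;0.002 0 0.38 0 0 0 0.2;0.002 0 0.41 0 0 0 0.2;0.002 0 0.434 0 0 0 0.2;0.002 0 0.434 0 0 0 0.2;0.002 0 0.434 0 0 0 -1;0.002 0 0.434 0 0 0 -1;0.002 0 0.434 0 0 0 -1;0.002 0 0.434 0 0 0 -1;0.002 0 0.434 0 0 0 -1;0.002 0 0.434 0 0 0 -1;0.002 0 0.4 0 0 0 -1;0.002 0 0.25 0 0 0 -1;0.002 0 0.25 0 0 0 -1")

```text
time_s: 6.88
eef_pos: [443.9, -55.7, 104.4]
ee_rot: [0.003, 0.948, 0.317, 0.003]
force: [0.5, 0.1, -1.9]
grip_width: 0.334
grip_force: 40.7
```

```bash
python3 go.py 479.9,-331.8,100,1.67 479.9,-331.8,45,1.67 479.9,-331.8,31,1.67
```

```text
t 6.88 at [443.9 -55.7 104.4] psi 0.646 q1,q6 [-0.39  0.54] w 28.4 gf 40.7 F [ 0.5  0.1 -1.9]
479.9,-331.8,100,1.67 -> [-0.3437  0.6053  0.011 ] turn -0.6518 rows>= 5.5 q6 -0.7
479.9,-331.8,45,1.67 -> [-0.3437  0.6053  0.1485] turn -0.6518 rows>= 0.9 q6 -0.7
479.9,-331.8,31,1.67 -> [-0.3437  0.6053  0.1835] turn -0.6518 rows>= 0.2 q6 -0.7
```

Call:
jog_arm(series="-0.344 0.605 0.01 0 0 -0.652 -1;-0.344 0.605 0.01 0 0 -0.652 -1;-0.344 0.605 0.01 0 0 -0.652 -1;-0.344 0.605 0.01 0 0 -0.652 -1;-0.344 0.605 0.01 0 0 -0.652 -1;-0.344 0.605 0.01 0 0 -0.652 -1;-0.344 0.605 0.01 0 0 -0.652 -1;-0.344 0.605 0.01 0 0 -0.652 -1;-0.344 0.605 0.1 0 0 -0.652 -1;-0.344 0.605 0.145 0 0 -0.652 -1;-0.344 0.605 0.145 0 0 -0.652 -1;-0.344 0.605 0.145 0 0 -0.652 -1")

```text
time_s: 8.38
eef_pos: [478.2, -331.4, 43.3]
ee_rot: [0.001, 0.671, 0.741, -0.0]
force: [-0.0, -0.2, -2.3]
grip_width: 0.337
grip_force: 40.7
```

```bash
python3 go.py 479.9,-331.8,30,1.67
python3 - <<'E'
from h import *
c=capture('side');cv2.imwrite('pics/s1.png',cv2.resize(c['img'][230:384,150:400,::-1],None,fx=3,fy=3))
E
```

```text
t 8.38 at [ 478.2 -331.4   43.3] psi 1.67 q1,q6 [-0.81 -0.91] w 28.6 gf 40.7 F [-0.  -0.2 -2.3]
479.9,-331.8,30,1.67 -> [-0.0014  0.0042  0.0333] turn -0.0001 rows>= 0.2 q6 -0.7
```

View pics/s1.png

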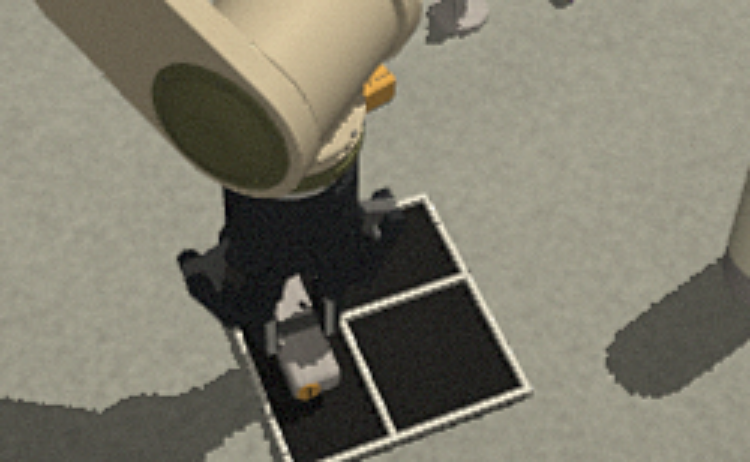

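The bar hangs level over the long compartment. Lowering it slowly.

Call:
jog_arm(series="-0.001 0.004 0.02 0 0 0 -1;-0.001 0.004 0.026 0 0 0 -1;-0.001 0.004 0.03 0 0 0 -1;-0.001 0.004 0.032 0 0 0 -1;-0.001 0.004 0.033 0 0 0 -1;-0.001 0.004 0.033 0 0 0 -1")

```text
time_s: 9.18
eef_pos: [479.3, -331.2, 30.7]
ee_rot: [-0.0, 0.671, 0.741, -0.0]
force: [-6.2, 5.2, 14.1]
grip_width: 0.338
grip_force: 42.5
```

Call:
jog_arm(series="0 0 0 0 0 0 0.05;0 0 0 0 0 0 0.05;0 0 0 0 0 0 0.05;0 0 0 0 0 0 0.05;0 0 -0.03 0 0 0 0.05;0 0 -0.15 0 0 0 0.5;0 0 -0.3 0 0 0 1;0 0 -0.3 0 0 0 1")

```text
time_s: 10.18
eef_pos: [480.8, -332.8, 154.7]
ee_rot: [0.005, 0.671, 0.741, -0.0]
force: [-0.3, -0.2, -0.3]
grip_width: 1.0
grip_force: 0.0
```

```bash
python3 go.py 520,-100,150,1.67 558,113,150,1.67
python3 - <<'E'
from h import *
for n in('top','wrist'):
    c=capture(n)
    for r in regions_of('cylinder_long',c): print(n,r['confidence'],r['point'], np.round(fit('cylinder_long',[(c,r['region'].astype(float))],[480,-332],[1.67]),2) if r['confidence']>.4 else '')
E
```

```text
t 10.18 at [ 480.8 -332.8  154.7] psi 1.67 q1,q6 [-0.81 -0.9 ] w 85.0 gf 0.0 F [-0.3 -0.2 -0.3]
520,-100,150,1.67 -> [0.5693 0.1551 0.0116] turn 0.0001 rows>= 3.8 q6 -0.29
558,113,150,1.67 -> [1.0898 0.3025 0.0116] turn 0.0001 rows>= 3.5 q6 0.1Traceback (most recent call last):
  File "<stdin>", line 4, in <module>
    return _wrapfunc(a, 'round', decimals=decimals, out=out)
    return _wrapit(obj, method, *args, **kwds)
    conv = _array_converter(obj)
ValueError: setting an array element with a sequence. The requested array has an inhomogeneous shape after 1 dimensions. The detected shape was (2,) + inhomogeneous part.
```

Call:
jog_arm(series="1 0.278 0.012 0 0 0 1;1 0.278 0.012 0 0 0 1;1 0.278 0.012 0 0 0 1;1 0.278 0.012 0 0 0 1;1 0.278 0.012 0 0 0 1;1 0.278 0.012 0 0 0 1;1 0.278 0.012 0 0 0 1;1 0.278 0.012 0 0 0 1;1 0.278 0.012 0 0 0 1")

```text
time_s: 11.4
eef_pos: [549.9, 77.4, 143.4]
ee_rot: [-0.001, 0.671, 0.741, -0.001]
force: [1.0, -0.4, 0.1]
grip_width: 1.0
grip_force: 0.0
```

```bash
python3 w.py knob 558,113,0; python3 go.py 558,113,120,1.67 558,113,42,1.67
```

```text
expect [267.73830294 151.26705595]
0.92 [151.4, 268.6] 3515
fit [ 5.58389e+02  1.16910e+02 -3.64000e-01] iou 0.04149908142422576
t 11.5 at [550.1  76.7 143.9] psi 1.669 q1,q6 [-0.07 -0.17] w 84.9 gf 0.0 F [-0.3 -0.8  0.4]
558,113,120,1.67 -> [0.0883 0.0285 0.0596] turn -0.0009 rows>= 0.7 q6 0.1
558,113,42,1.67 -> [0.0883 0.0285 0.2546] turn -0.0009 rows>= 1.2 q6 0.1
```

Call:
jog_arm(series="0.092 0.028 0.05 0 0 0 1;0.092 0.028 0.05 0 0 0 1;0.092 0.028 0.15 0 0 0 1;0.092 0.028 0.22 0 0 0 1;0.092 0.028 0.254 0 0 0 1;0.092 0.028 0.254 0 0 0 1;0.092 0.028 0.254 0 0 0 -1;0.092 0.028 0.254 0 0 0 -1;0.092 0.028 0.254 0 0 0 -1;0.092 0.028 0.254 0 0 0 -1;0.092 0.028 0.254 0 0 0 -1;0.092 0.028 0.22 0 0 0 -1;0.092 0.028 0 0 0 0 -1;0.092 0.028 0 0 0 0 -1;0.092 0.028 0 0 0 0 -1", grip_force=50)

```text
time_s: 13.38
eef_pos: [558.6, 115.6, 146.5]
ee_rot: [0.002, 0.671, 0.741, 0.001]
force: [-1.2, -0.2, -4.2]
grip_width: 0.57
grip_force: 53.8
```

```bash
python3 - <<'E'
import numpy as np
R=np.array([[np.cos(.1),-np.sin(.1)],[np.sin(.1),np.cos(.1)]])
for p in((32,-34),(32,44)):print(R@p+[523.7,-327.5])
print(R.T@[32,0]+[538.5,307.4],R.T@[-40,0]+[538.5,307.4])
E
python3 go.py 559,-358,145,1.67 559,-358,47,1.67
```

```text
[ 558.93446945 -358.13547229]
[ 551.14746296 -280.5251474 ]
[570.34013329 304.20533067] [498.69983339 311.39333667]
t 13.38 at [558.6 115.6 146.5] psi 1.67 q1,q6 [-0.  -0.1] w 48.4 gf 53.8 F [-1.2 -0.2 -4.2]
559,-358,145,1.67 -> [-1.1782 -0.1164  0.0037] turn 0.0001 rows>= 7.6 q6 -0.67
559,-358,47,1.67 -> [-1.1782 -0.1164  0.2487] turn 0.0001 rows>= 1.6 q6 -0.67
```

Call:
jog_arm(series="-1 -0.1 0 0 0 0 -1;-1 -0.1 0 0 0 0 -1;-1 -0.1 0 0 0 0 -1;-1 -0.1 0 0 0 0 -1;-1 -0.1 0 0 0 0 -1;-1 -0.1 0 0 0 0 -1;-1 -0.1 0 0 0 0 -1;-1 -0.1 0 0 0 0 -1;-1 -0.1 0 0 0 0 -1")

```text
time_s: 14.5
eef_pos: [557.4, -285.4, 143.1]
ee_rot: [-0.001, 0.671, 0.741, 0.0]
force: [0.9, -0.5, -2.6]
grip_width: 0.565
grip_force: 53.7
```

```bash
python3 go.py 559,-358,60,1.67 559,-358,45,1.67
```

```text
t 14.5 at [ 557.4 -285.4  143.1] psi 1.671 q1,q6 [-0.66 -0.76] w 48.1 gf 53.7 F [ 0.9 -0.5 -2.6]
559,-358,60,1.67 -> [-0.1811 -0.014   0.2077] turn 0.0003 rows>= 1.8 q6 -0.67
559,-358,45,1.67 -> [-0.1811 -0.014   0.2452] turn 0.0003 rows>= 0.2 q6 -0.67
```

Call:
jog_arm(series="-0.181 -0.014 0 0 0 0 -1;-0.181 -0.014 0 0 0 0 -1;-0.181 -0.014 0 0 0 0 -1;-0.181 -0.014 0.12 0 0 0 -1;-0.181 -0.014 0.2 0 0 0 -1;-0.181 -0.014 0.225 0 0 0 -1;-0.181 -0.014 0.225 0 0 0 -1;-0.181 -0.014 0.225 0 0 0 -1")

```text
time_s: 15.5
eef_pos: [560.0, -359.3, 56.1]
ee_rot: [0.001, 0.671, 0.741, 0.0]
force: [0.8, 0.1, -3.0]
grip_width: 0.566
grip_force: 53.7
```

```bash
python3 go.py 559,-358,45,1.67
```

```text
t 15.5 at [ 560.  -359.3   56.1] psi 1.67 q1,q6 [-0.75 -0.85] w 48.1 gf 53.7 F [ 0.8  0.1 -3. ]
559,-358,45,1.67 -> [ 0.0035 -0.0023  0.0279] turn 0.0003 rows>= 0.2 q6 -0.67
```

Call:
jog_arm(series="0.003 -0.002 0.015 0 0 0 -1;0.003 -0.002 0.02 0 0 0 -1;0.003 -0.002 0.024 0 0 0 -1;0.003 -0.002 0.026 0 0 0 -1;0.003 -0.002 0.027 0 0 0 -1;0.003 -0.002 0.027 0 0 0 -1")

```text
time_s: 16.25
eef_pos: [558.3, -357.9, 47.0]
ee_rot: [0.0, 0.671, 0.741, -0.0]
force: [-11.4, 9.6, 24.4]
grip_width: 0.569
grip_force: 56.2
```

Call:
jog_arm(series="0 0 0 0 0 0 0.6;0 0 0 0 0 0 0.6;0 0 0 0 0 0 0.6;0 0 0 0 0 0 0.6;0 0 -0.05 0 0 0 0.6;0 0 -0.2 0 0 0 0.3;0 0 -0.3 0 0 0 0;0 0 -0.3 0 0 0 0;0 0 -0.3 0 0 0 0")

```text
time_s: 17.38
eef_pos: [558.1, -357.8, 163.5]
ee_rot: [-0.0, 0.671, 0.741, 0.0]
force: [0.1, -0.9, -1.3]
grip_width: 0.5
grip_force: 0.0
```

```bash
python3 go.py 673.3,-78.4,150,1.2
```

```text
t 17.38 at [ 558.1 -357.8  163.5] psi 1.67 q1,q6 [-0.75 -0.85] w 42.5 gf 0.0 F [ 0.1 -0.9 -1.3]
673.3,-78.4,150,1.2 -> [0.6667 0.3557 0.0337] turn 0.2992 rows>= 4.8 q6 0.25
```

Call:
jog_arm(series="0.667 0.356 0.034 0 0 0.3 0;0.667 0.356 0.034 0 0 0.3 0;0.667 0.356 0.034 0 0 0.3 0;0.667 0.356 0.034 0 0 0.3 0;0.667 0.356 0.034 0 0 0.3 0;0.667 0.356 0.034 0 0 0.3 0;0.667 0.356 0.034 0 0 0.3 0;0.667 0.356 0.034 0 0 0.3 0;0.667 0.356 0.034 0 0 0.3 0")

```text
time_s: 18.5
eef_pos: [673.4, -79.6, 149.9]
ee_rot: [-0.0, 0.826, 0.563, -0.0]
force: [0.4, 0.6, 0.3]
grip_width: 0.497
grip_force: 0.0
```

```bash
python3 w.py thumbturn 673.3,-78.4,1.2;  python3 go.py 673.3,-78.4,33,1.2
python3 - <<'E'
import cv2
cv2.imwrite('pics/wtc.png',cv2.resize(cv2.imread('pics/w_thumbturn.png')[70:250,150:370],None,fx=3,fy=3))
E
```

```text
expect [255.70941077 182.2527913 ]
0.62 [180.8, 255.9] 1447
0.48 [143.1, 129.7] 1568
fit [674.131 -76.247   1.244] iou 0.034566919597487145
t 18.6 at [673.5 -79.2 150. ] psi 1.198 q1,q6 [-0.29  0.08] w 42.7 gf 0.0 F [ 0.4 -0.2 -0.2]
673.3,-78.4,33,1.2 -> [ 0.0016 -0.0011  0.2924] turn -0.0014 rows>= 1.9 q6 0.25
```

View pics/wtc.png

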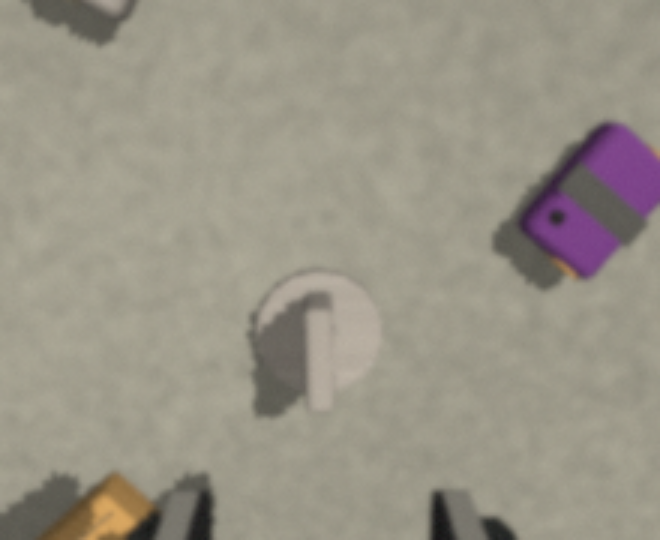

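The paddle is aligned with the tool (vertical at crop (319,350)), so the yaw of 1.2 is right. Picking.

Call:
jog_arm(series="0.005 -0.001 0.15 0 0 0 0;0.005 -0.001 0.24 0 0 0 0;0.005 -0.001 0.28 0 0 0 0;0.005 -0.001 0.292 0 0 0 0;0.005 -0.001 0.292 0 0 0 0;0.005 -0.001 0.292 0 0 0 -1;0.005 -0.001 0.292 0 0 0 -1;0.005 -0.001 0.292 0 0 0 -1;0.005 -0.001 0.292 0 0 0 -1;0.005 -0.001 0.292 0 0 0 -1;0.005 -0.001 0.292 0 0 0 -1;0.005 -0.001 0.27 0 0 0 -1;0.005 -0.001 0.05 0 0 0 -1;0.005 -0.001 0 0 0 0 -1;0.005 -0.001 0 0 0 0 -1", grip_force=30)

```text
time_s: 20.48
eef_pos: [675.3, -76.7, 154.4]
ee_rot: [0.003, 0.826, 0.564, 0.002]
force: [0.5, -0.5, -1.5]
grip_width: 0.097
grip_force: 29.7
```

```bash
python3 go.py 551,-280.5,150,1.67 551,-280.5,46,1.67
```

```text
t 20.48 at [675.3 -76.7 154.4] psi 1.199 q1,q6 [-0.29  0.09] w 8.2 gf 29.7 F [ 0.5 -0.5 -1.5]
551,-280.5,150,1.67 -> [-0.5876 -0.1044  0.0109] turn -0.2999 rows>= 3.8 q6 -0.57
551,-280.5,46,1.67 -> [-0.5876 -0.1044  0.2709] turn -0.2999 rows>= 1.7 q6 -0.57
```

Call:
jog_arm(series="-0.587 -0.104 0.01 0 0 -0.3 -1;-0.587 -0.104 0.01 0 0 -0.3 -1;-0.587 -0.104 0.01 0 0 -0.3 -1;-0.587 -0.104 0.01 0 0 -0.3 -1;-0.587 -0.104 0.01 0 0 -0.3 -1;-0.587 -0.104 0.01 0 0 -0.3 -1;-0.587 -0.104 0.01 0 0 -0.3 -1;-0.587 -0.104 0.15 0 0 -0.3 -1;-0.587 -0.104 0.24 0 0 -0.3 -1;-0.587 -0.104 0.265 0 0 -0.3 -1;-0.587 -0.104 0.265 0 0 -0.3 -1;-0.587 -0.104 0.265 0 0 -0.3 -1")

```text
time_s: 21.98
eef_pos: [550.8, -280.4, 45.7]
ee_rot: [0.001, 0.671, 0.741, 0.0]
force: [-0.5, -0.3, -1.0]
grip_width: 0.098
grip_force: 29.7
```

```bash
python3 go.py 551,-280.5,36,1.67
```

```text
t 21.98 at [ 550.8 -280.4   45.7] psi 1.67 q1,q6 [-0.66 -0.76] w 8.4 gf 29.7 F [-0.5 -0.3 -1. ]
551,-280.5,36,1.67 -> [-0.0004  0.0006  0.0242] turn 0.0002 rows>= 0.2 q6 -0.57
```

Call:
jog_arm(series="0 0 0.012 0 0 0 -1;0 0 0.018 0 0 0 -1;0 0 0.021 0 0 0 -1;0 0 0.023 0 0 0 -1;0 0 0.023 0 0 0 -1")

```text
time_s: 22.6
eef_pos: [550.0, -280.2, 37.1]
ee_rot: [0.0, 0.671, 0.741, -0.0]
force: [-7.4, 4.1, 18.7]
grip_width: 0.101
grip_force: 32.6
```

Call:
jog_arm(series="0 0 0 0 0 0 -0.4;0 0 0 0 0 0 -0.4;0 0 0 0 0 0 -0.4;0 0 0 0 0 0 -0.4;0 0 -0.03 0 0 0 -0.4;0 0 -0.15 0 0 0 0.2;0 0 -0.3 0 0 0 0.2;0 0 -0.3 0 0 0 0.2;0 0 -0.3 0 0 0 0.2")

```text
time_s: 23.72
eef_pos: [549.7, -279.9, 154.7]
ee_rot: [-0.0, 0.671, 0.741, -0.0]
force: [-0.4, -0.5, 0.3]
grip_width: 0.601
grip_force: 0.0
```

```bash
python3 go.py 570.7,0.8,150,1.05
```

```text
t 23.73 at [ 549.7 -279.9  154.7] psi 1.67 q1,q6 [-0.66 -0.76] w 51.1 gf 0.0 F [-0.4 -0.5  0.3]
570.7,0.8,150,1.05 -> [0.693  0.1218 0.0117] turn 0.3947 rows>= 4.5 q6 0.52
```

Call:
jog_arm(series="0.693 0.122 0.01 0 0 0.395 0.2;0.693 0.122 0.01 0 0 0.395 0.2;0.693 0.122 0.01 0 0 0.395 0.2;0.693 0.122 0.01 0 0 0.395 0.2;0.693 0.122 0.01 0 0 0.395 0.2;0.693 0.122 0.01 0 0 0.395 0.2;0.693 0.122 0.01 0 0 0.395 0.2;0.693 0.122 0.01 0 0 0.395 0.2;0.693 0.122 0.01 0 0 0.395 0.2")

```text
time_s: 24.85
eef_pos: [570.9, -0.3, 150.6]
ee_rot: [-0.0, 0.866, 0.5, -0.0]
force: [0.9, 0.4, 0.4]
grip_width: 0.602
grip_force: 0.0
```

```bash
python3 w.py cylinder_short 570.7,.8,1.05;  python3 go.py 570.7,.8,27,1.05
```

```text
expect [255.64184998 182.34638794]
0.81 [177.7, 254.5] 1300
0.61 [143.7, 470.2] 1841
fit [571.138   1.956   1.038] iou 0.06750394245714364
t 24.95 at [571.    0.  150.7] psi 1.049 q1,q6 [-0.21  0.32] w 50.9 gf 0.0 F [1.  0.7 0.6]
570.7,.8,27,1.05 -> [ 0.0013 -0.0015  0.3092] turn -0.0009 rows>= 2.0 q6 0.52
```

View pics/w_cylinder_short.png

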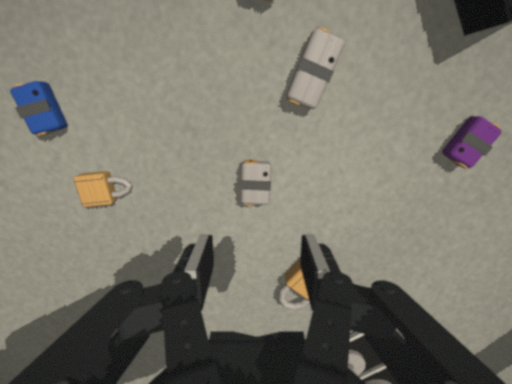

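The wrist view shows the short cylinder at (255,182), aligned with the tool. The middle-length one is further up at (316,68). Picking the short one.

Call:
jog_arm(series="0.003 -0.001 0.15 0 0 0 0.2;0.003 -0.001 0.25 0 0 0 0.2;0.003 -0.001 0.29 0 0 0 0.2;0.003 -0.001 0.309 0 0 0 0.2;0.003 -0.001 0.309 0 0 0 0.2;0.003 -0.001 0.309 0 0 0 -1;0.003 -0.001 0.309 0 0 0 -1;0.003 -0.001 0.309 0 0 0 -1;0.003 -0.001 0.309 0 0 0 -1;0.003 -0.001 0.309 0 0 0 -1;0.003 -0.001 0.309 0 0 0 -1;0.003 -0.001 0.29 0 0 0 -1;0.003 -0.001 0.05 0 0 0 -1;0.003 -0.001 0 0 0 0 -1;0.003 -0.001 0 0 0 0 -1", grip_force=40)

```text
time_s: 26.82
eef_pos: [573.0, 1.6, 155.3]
ee_rot: [0.003, 0.865, 0.501, 0.003]
force: [-0.0, 0.3, -2.6]
grip_width: 0.335
grip_force: 40.2
```

```bash
python3 go.py 498.7,311.4,150,1.47 498.7,311.4,42,1.47
```

```text
t 26.82 at [573.    1.6 155.3] psi 1.05 q1,q6 [-0.2   0.32] w 28.5 gf 40.2 F [-0.   0.3 -2.6]
498.7,311.4,150,1.47 -> [ 0.5792 -0.5465  0.0134] turn -0.2675 rows>= 5.1 q6 0.66
498.7,311.4,42,1.47 -> [ 0.5792 -0.5465  0.2834] turn -0.2675 rows>= 1.7 q6 0.66
```

Call:
jog_arm(series="0.579 -0.546 0.01 0 0 -0.267 -1;0.579 -0.546 0.01 0 0 -0.267 -1;0.579 -0.546 0.01 0 0 -0.267 -1;0.579 -0.546 0.01 0 0 -0.267 -1;0.579 -0.546 0.01 0 0 -0.267 -1;0.579 -0.546 0.01 0 0 -0.267 -1;0.579 -0.546 0.01 0 0 -0.267 -1;0.579 -0.546 0.01 0 0 -0.267 -1;0.579 -0.546 0.15 0 0 -0.267 -1;0.579 -0.546 0.25 0 0 -0.267 -1;0.579 -0.546 0.28 0 0 -0.267 -1;0.579 -0.546 0.28 0 0 -0.267 -1;0.579 -0.546 0.28 0 0 -0.267 -1")

```text
time_s: 28.45
eef_pos: [498.3, 311.6, 40.5]
ee_rot: [0.001, 0.742, 0.67, 0.001]
force: [0.1, 0.9, -1.4]
grip_width: 0.335
grip_force: 40.2
```

```bash
python3 go.py 498.7,311.4,30,1.47
```

```text
t 28.45 at [498.3 311.6  40.5] psi 1.469 q1,q6 [0.36 0.46] w 28.5 gf 40.2 F [ 0.1  0.9 -1.4]
498.7,311.4,30,1.47 -> [-0.0004  0.0012  0.0263] turn -0.0009 rows>= 0.2 q6 0.66
```

Call:
jog_arm(series="0 0.001 0.014 0 0 0 -1;0 0.001 0.02 0 0 0 -1;0 0.001 0.023 0 0 0 -1;0 0.001 0.025 0 0 0 -1;0 0.001 0.025 0 0 0 -1")

```text
time_s: 29.08
eef_pos: [497.8, 311.5, 31.5]
ee_rot: [0.0, 0.742, 0.67, 0.0]
force: [-9.4, -5.6, 23.9]
grip_width: 0.335
grip_force: 42.9
```

Call:
jog_arm(series="0 0 0 0 0 0 0.05;0 0 0 0 0 0 0.05;0 0 0 0 0 0 0.05;0 0 0 0 0 0 0.05;0 0 -0.03 0 0 0 0.05;0 0 -0.15 0 0 0 0.6;0 0 -0.3 0 0 0 0.7;0 0 -0.3 0 0 0 0.7;0 0 -0.3 0 0 0 0.7")

```text
time_s: 30.2
eef_pos: [497.3, 311.4, 148.7]
ee_rot: [-0.0, 0.742, 0.67, -0.0]
force: [-0.4, 0.2, -0.1]
grip_width: 0.849
grip_force: 0.0
```

```bash
python3 go.py 570,-60,150,.4 571.2,-131.5,150,.36
```

```text
t 30.2 at [497.3 311.4 148.7] psi 1.469 q1,q6 [0.36 0.46] w 72.2 gf 0.0 F [-0.4  0.2 -0.1]
570,-60,150,.4 -> [-0.9051  0.2751 -0.0032] turn 0.6805 rows>= 6.1 q6 1.07
571.2,-131.5,150,.36 -> [-1.0826  0.2963 -0.0032] turn 0.706 rows>= 1.1 q6 0.98
```

Call:
jog_arm(series="-0.96 0.28 0 0 0 0.706 0.7;-0.96 0.28 0 0 0 0.706 0.7;-0.96 0.28 0 0 0 0.706 0.7;-0.96 0.28 0 0 0 0.706 0.7;-0.96 0.28 0 0 0 0.706 0.7;-0.96 0.28 0 0 0 0.706 0.7;-0.96 0.28 0 0 0 0.706 0.7;-0.96 0.28 0 0 0 0.706 0.7;-0.96 0.28 0 0 0 0.706 0.7;-0.96 0.28 0 0 0 0.706 0.7")

```text
time_s: 31.45
eef_pos: [569.7, -80.7, 148.5]
ee_rot: [-0.0, 0.984, 0.18, -0.0]
force: [-0.9, 0.2, 0.0]
grip_width: 0.854
grip_force: 0.0
```

```bash
python3 go.py 571.2,-131.5,150,.36
```

```text
t 31.45 at [569.7 -80.7 148.5] psi 0.362 q1,q6 [-0.34  0.86] w 72.6 gf 0.0 F [-0.9  0.2  0. ]
571.2,-131.5,150,.36 -> [-0.0415  0.1201 -0.0038] turn 0.001 rows>= 0.8 q6 0.98
```

Call:
jog_arm(series="-0.041 0.12 0 0 0 0 0.7;-0.041 0.12 0 0 0 0 0.7;-0.041 0.12 0 0 0 0 0.7;-0.041 0.12 0 0 0 0 0.7")

```text
time_s: 31.95
eef_pos: [571.5, -131.5, 148.7]
ee_rot: [-0.0, 0.984, 0.18, -0.0]
force: [-0.0, -0.2, 0.2]
grip_width: 0.846
grip_force: 0.0
```

```bash
python3 w.py padlock_large 557.2,-136.8,3.5;  python3 go.py 571.2,-131.5,28,.36
```

```text
expect [256.99633013 197.20436191]
0.7 [189.8, 255.4] 2747
fit [ 557.139 -134.763    3.503] iou 0.10073688367839029
t 32.05 at [ 571.6 -131.7  148.8] psi 0.361 q1,q6 [-0.43  0.78] w 72.2 gf 0.0 F [-0.4  1.   0.7]
571.2,-131.5,28,.36 -> [-0.0006 -0.0009  0.3019] turn 0.0008 rows>= 1.9 q6 0.98
```

View pics/w_padlock_large.png

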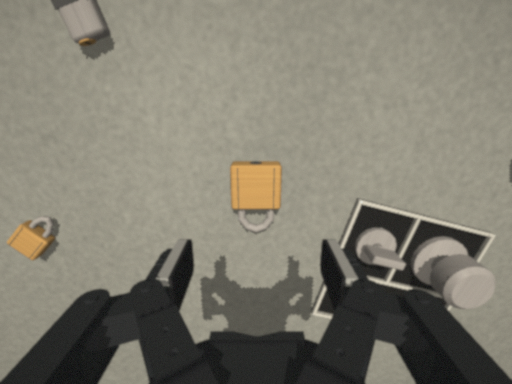

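The padlock body is centred and square to the jaws at (256,186), and the knob and thumb-turn stand in their compartments at lower right. Picking the padlock.

Call:
jog_arm(series="0 -0.002 0.15 0 0 0 0.7;0 -0.002 0.24 0 0 0 0.7;0 -0.002 0.285 0 0 0 0.7;0 -0.002 0.302 0 0 0 0.7;0 -0.002 0.302 0 0 0 0.7;0 -0.002 0.302 0 0 0 -1;0 -0.002 0.302 0 0 0 -1;0 -0.002 0.302 0 0 0 -1;0 -0.002 0.302 0 0 0 -1;0 -0.002 0.302 0 0 0 -1;0 -0.002 0.302 0 0 0 -1;0 -0.002 0.285 0 0 0 -1;0 -0.002 0.05 0 0 0 -1;0 -0.002 0 0 0 0 -1;0 -0.002 0 0 0 0 -1", grip_force=60)

```text
time_s: 33.92
eef_pos: [572.8, -132.6, 153.1]
ee_rot: [0.002, 0.984, 0.179, 0.003]
force: [0.1, -0.5, -3.4]
grip_width: 0.568
grip_force: 64.8
```

```bash
python3 go.py 571,180,150,1.2 571.8,319.1,150,1.47
```

```text
t 33.92 at [ 572.8 -132.6  153.1] psi 0.36 q1,q6 [-0.43  0.78] w 48.3 gf 64.8 F [ 0.1 -0.5 -3.4]
571,180,150,1.2 -> [ 0.2712 -0.7328  0.0077] turn -0.5347 rows>= 5.0 q6 0.68
571.8,319.1,150,1.47 -> [ 0.3956 -1.0576  0.0077] turn -0.7066 rows>= 2.2 q6 0.61
```

Call:
jog_arm(series="0.37 -0.99 0 0 0 -0.707 -1;0.37 -0.99 0 0 0 -0.707 -1;0.37 -0.99 0 0 0 -0.707 -1;0.37 -0.99 0 0 0 -0.707 -1;0.37 -0.99 0 0 0 -0.707 -1;0.37 -0.99 0 0 0 -0.707 -1;0.37 -0.99 0 0 0 -0.707 -1;0.37 -0.99 0 0 0 -0.707 -1;0.37 -0.99 0 0 0 -0.707 -1;0.37 -0.99 0 0 0 -0.707 -1;0.37 -0.99 0 0 0 -0.707 -1")

```text
time_s: 35.3
eef_pos: [570.5, 289.9, 148.7]
ee_rot: [-0.0, 0.742, 0.67, -0.0]
force: [0.1, 0.1, -3.9]
grip_width: 0.564
grip_force: 64.8
```

```bash
python3 go.py 571.8,319.1,42,1.47
```

```text
t 35.3 at [570.5 289.9 148.7] psi 1.469 q1,q6 [0.29 0.39] w 47.9 gf 64.8 F [ 0.1  0.1 -3.9]
571.8,319.1,42,1.47 -> [ 0.073  -0.0041  0.2667] turn -0.0006 rows>= 1.8 q6 0.61
```

Call:
jog_arm(series="0.073 -0.004 0 0 0 0 -1;0.073 -0.004 0 0 0 0 -1;0.073 -0.004 0.12 0 0 0 -1;0.073 -0.004 0.22 0 0 0 -1;0.073 -0.004 0.265 0 0 0 -1;0.073 -0.004 0.265 0 0 0 -1;0.073 -0.004 0.265 0 0 0 -1")

```text
time_s: 36.17
eef_pos: [572.6, 320.2, 44.7]
ee_rot: [0.001, 0.742, 0.671, 0.001]
force: [-0.8, -1.5, -3.1]
grip_width: 0.56
grip_force: 64.7
```

```bash
python3 go.py 571.8,319.1,31,1.47
```

```text
t 36.17 at [572.6 320.2  44.7] psi 1.47 q1,q6 [0.33 0.43] w 47.6 gf 64.7 F [-0.8 -1.5 -3.1]
571.8,319.1,31,1.47 -> [-0.003  -0.0018  0.0342] turn 0.0002 rows>= 0.2 q6 0.61
```

Call:
jog_arm(series="-0.003 -0.002 0.02 0 0 0 -1;-0.003 -0.002 0.027 0 0 0 -1;-0.003 -0.002 0.03 0 0 0 -1;-0.003 -0.002 0.032 0 0 0 -1;-0.003 -0.002 0.032 0 0 0 -1")

```text
time_s: 36.8
eef_pos: [570.6, 318.8, 32.5]
ee_rot: [0.0, 0.742, 0.671, -0.0]
force: [-9.7, -4.8, 16.8]
grip_width: 0.562
grip_force: 67.0
```

Call:
jog_arm(series="0 0 0 0 0 0 0.35;0 0 0 0 0 0 0.35;0 0 0 0 0 0 0.35;0 0 0 0 0 0 0.35;0 0 -0.03 0 0 0 0.35;0 0 -0.15 0 0 0 0.35;0 0 -0.4 0 0 0 0.35;0 0 -0.4 0 0 0 0.35;-0.2 0 -0.5 0 0 0 0.35;-0.2 0.4 -0.5 0 0 0 0.35;-0.2 0.4 -0.5 0 0 0 0.35;-0.2 0.4 -0.5 0 0 0 0.35;-0.2 0.4 -0.5 0 0 0 0.35")

```text
time_s: 38.42
eef_pos: [723.4, 221.8, 228.6]
ee_rot: [-0.0, 0.742, 0.67, -0.0]
force: [-0.0, -0.4, -0.1]
grip_width: 0.677
grip_force: 0.0
```

```bash
python3 go.py
cat > v.py <<'E'
from h import *
R=lambda t:np.array([[np.cos(t),-np.sin(t)],[np.sin(t),np.cos(t)]])
T3=(np.array([523.7,-327.5]),.1);T2=(np.array([538.5,307.4]),-.1)
c=capture('top');cv2.imwrite('pics/end.png',cv2.resize(c['img'][90:300,60:490,::-1],(800,391),interpolation=cv2.INTER_CUBIC))
for n,p,T in(('cylinder_long',(480,-332,1.67),T3),('knob',(559,-358,0),T3),('thumbturn',(551,-280.5,1.67),T3),('cylinder_short',(498.7,311.4,1.47),T2),('padlock_large',(570.3,304.2,4.61),T2)):
    uv=proj(c,[[*p[:2],8]])[0]
    g=[r for r in regions_of(n,c) if np.hypot(r['point'][1]-uv[0],r['point'][0]-uv[1])<16]
    if not g: print(n,None);continue
    x,f=fit(n,[(c,g[0]['region'].astype(float))],p[:2],[p[2]]);print(n,'in tray',np.round(R(T[1]).T@(x[:2]-T[0]),1),round(x[2]-T[1],2),round(f,3))
E
python3 v.py
```

```text
t 38.42 at [723.4 221.8 228.6] psi 1.468 q1,q6 [0.14 0.25] w 57.5 gf 0.0 F [-0.  -0.4 -0.1]
cylinder_long in tray [-44.8  -1.9] 1.58 0.075
knob in tray [ 30.6 -37.2] -0.01 0.059
thumbturn in tray [30.6 41. ] 1.64 0.053
cylinder_short None
padlock_large None
```

View pics/end.png

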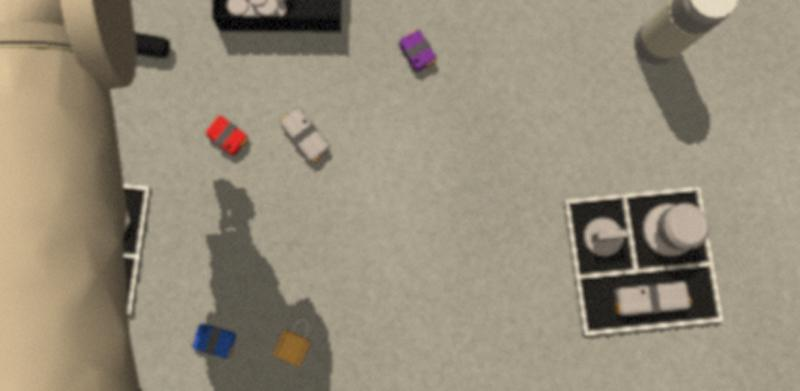

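The three-compartment tray is right: the bar is in the long compartment, and the knob and thumb-turn stand upright. The arm hides the other tray, so I'll move it aside.

Call:
jog_arm(series="-0.7 -0.5 0 0 0 0 0.35;-0.7 -0.5 0 0 0 0 0.35;-0.7 -0.5 0 0 0 0 0.35;-0.7 -0.5 0 0 0 0 0.35;-0.7 -0.5 0 0 0 0 0.35;-0.7 -0.5 0 0 0 0 0.35;-0.7 -0.5 0 0 0 0 0.35;-0.7 -0.5 0 0 0 0 0.35;-0.7 -0.5 0 0 0 0 0.35;-0.7 -0.5 0 0 0 0 0.35")

```text
time_s: 39.98
eef_pos: [495.1, -34.6, 229.7]
ee_rot: [-0.0, 0.741, 0.671, -0.0]
force: [-0.1, -0.2, 1.2]
grip_width: 0.673
grip_force: 0.0
```

```bash
python3 v.py
```

```text
cylinder_long in tray [-44.8  -1.7] 1.56 0.085
knob in tray [ 31.6 -36. ] 0.32 0.038
thumbturn in tray [30.7 41.1] 1.63 0.063
cylinder_short in tray [-40.8  -1.2] 1.54 0.075
padlock_large in tray [31.6 -1.1] 4.68 0.131
```

View pics/end.png

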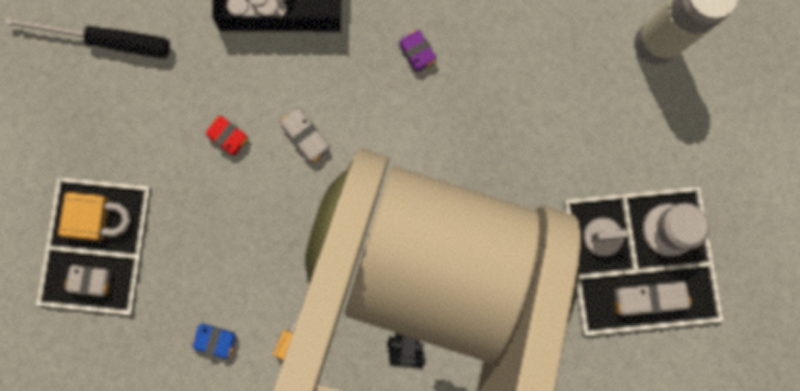

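All five parts lie within their compartments, and the middle cylinder and small padlock haven't moved. Handing in.

```bash
python3 -c "
from rig import *
print(finish_job())"
```

```text
the job is handed in; nothing more can be done
None
```

Both lock kits are made up and handed in at about 40 s: the last picture shows all five parts in their compartments, none dropped, with the middle cylinder and small padlock left where they were.

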